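# Stow the film gate in the lift-up locker

### The job

Raise the locker's lift-up door until its stay locks and holds it up by itself, then stand the black iron film gate upright in the free space on the locker floor without touching or shifting the two things already there. Then unlock the stay, lower the door gently - do not let it drop - until it is fully shut over the film gate, and let go, leaving everything else where it is.

Things in the scene. Friction and masses are not known exactly. Their poses are not given: they have to be found in the camera images.
- locker: Fixed dark wooden locker, 384 mm wide, 160 mm high, 195 mm deep; its sloping front is the lift-up door. Origin on the ledge under the hinge line at mid width; local -x is its front, towards the robot; y along the hinge; z up. A roof covers the 60 mm behind the hinge line. The side walls follow the door's slope down to 46 mm high at the front. Outside its -y wall a steel stay takes another 35 mm.
- locker_floor (a point): Point on the inner floor (10 mm above the ledge), mid width, 45 mm in front of the hinge line. Floor: 360 mm wide, from 48 mm behind to 123 mm in front of the hinge line, then a sill 28 mm high. Two of three places are taken, about -115, 0, +115 mm along y; the third is free. The raised door overhangs the floor by 30 to 65 mm: reach in with the hand tilted 20 degrees or so, wrist to the front.
- door_hinge (a point): Mid width point on the door's hinge axis, 150 mm above the ledge; the axis runs along the locker's y.
- door_grip (a point): Centre of the brass tongue handle near the door's free edge: an upright disc, 40 mm diameter, 14 mm thick, flat faces looking along the hinge axis, so fingers closing along the hinge axis pinch it from above at any lift angle. It circles the hinge axis at 165 mm; shut, it is 155 mm in front of the axis and 57 mm below it; lifted 1.92 rad it is straight above it. It stands 42 mm off the door.
- door (a joint): Lift angle of the door in rad: 0 shut (sloping 35 degrees down to the front), growing as it is raised, end stop 2.19. Wooden door of 0.7 to 1.2 kg, 174 mm from hinge to free edge, 356 mm wide. Unlocked, it falls if let go.
- stay (a point): Stay at the locker's -y side. Lifted past a hidden angle (1.82 to 2.02, new each time) its sprung strut snaps onto a hook, and the door, eased back 0.04 to 0.06, is borne by it. Lifted over about 0.11 past that angle it trips (by 2.16 always) and lets the door right down; it re-arms below 0.9. No one angle suits all: lift in steps of 0.05, ease down 0.14 each time and feel if it bears.
- film_gate: Loose black iron frame, 72 mm long (x), 40 mm wide (y), 46 mm high, 0.25 to 0.5 kg, with a rectangular well in its top and flat sides; origin at the centre of its underside. It lies on the ledge to the left of the locker and is best gripped across its 40 mm width.
- fuse_jar: Loose amber glass jar standing in the locker, 56 mm in diameter, 58 mm high; origin at the centre of its underside. Leave alone.
- spool: Loose aluminium spool standing in the locker, 56 mm in diameter, 52 mm high; origin at the centre of its underside. Leave alone.
- cap_a: Loose nickel lens cap on the ledge, 76 mm in diameter, 34 mm high, origin under its centre. Leave alone.
- cap_b: A second, equal lens cap. Leave alone.
- mug: White mug on the ledge, 76 mm in diameter, 85 mm high, origin under its centre. Leave alone.
- wrench: Steel wrench lying on the ledge, 160 mm long. Leave alone.
- oil: Green glass bottle, 60 mm in diameter, 150 mm high, origin under its centre. Leave alone.
- tin: Flat round film tin, 120 mm in diameter, 35 mm high, origin under its centre. Leave alone.

How it is judged:
On the way, in this order (a step that is already met when the one before it is completed fails the run):
1. the door stands up on its locked stay, touched by nothing (value of joint door above 1.5 rad and velocity of joint door between -0.1 and 0.1 rad/s and contact force between door and the arm below 0.05 N and contact force between door and the fingers below 0.05 N), for 0.3 s.
2. the film gate stands on the locker floor, let go, with the door still up (value of joint door above 1.5 rad and x of film_gate in the frame of locker between -0.095 and 0.03 m and y of film_gate in the frame of locker between -0.17 and 0.17 m and z of film_gate in the frame of locker below 0.014 m and angle between film_gate's own z axis and vertical below 0.08 rad and contact force between film_gate and the fingers below 0.05 N), for 0.2 s.
At the end, for the whole second after the job is handed in: The door is shut (joint below 0.04 rad); the film gate stands upright (within 0.08 rad) and still on the locker floor behind the sill, touching neither jar nor spool (value of joint door below 0.04 rad and x of film_gate in the frame of locker between -0.095 and 0.03 m and y of film_gate in the frame of locker between -0.17 and 0.17 m and z of film_gate in the frame of locker below 0.014 m and angle between film_gate's own z axis and vertical below 0.08 rad and linear speed of film_gate below 0.02 m/s and contact force between film_gate and fuse_jar below 0.05 N and contact force between film_gate and spool below 0.05 N).
It fails at once if the door is dropped: it turns down faster than 3.5 rad/s in the last 0.4 rad (value of joint door below 0.4 rad and velocity of joint door below -3.5 rad/s).
It fails at once if the film gate touches the jar or the spool (contact force between film_gate and fuse_jar above 0.3 N or contact force between film_gate and spool above 0.3 N).
It fails at once if the jar or the spool is shifted by more than 12 mm (distance of any of fuse_jar, spool from where it was at the start of the episode above 0.012 m).
It fails at once if something else on the ledge is shifted by more than 20 mm (distance of any of cap_a, cap_b, mug, wrench, oil, tin from where it was at the start of the episode above 0.02 m).
It also fails if it takes over 72 s, if anything falls off the work surface, if the arm or the gripper's body presses on something with over 40 N, if the wrist force passes 120 N, or if a joint passes its speed limit or range.

### The arm

A 7-joint arm with a two-finger parallel gripper is mounted at the origin on the work surface. World frame = base frame: x ahead of the robot, y to its left, z up, the work surface at z = 0. Lengths are in m, angles in rad, forces in N, time in s.
With the tool pointing down it reaches from about 0.375 to 0.925 m from the base axis. Payload 3.1 kg.
Tool frame: the origin (TCP) lies on the centre line of the jaws, within the pads' length; the fingertips stand 14 mm ahead of it and the grasp point (between the pads) lies 5 mm behind it; z points along the fingers, y is the line along which they close (so a half turn about z gives the same grasp; the last joint's range is limited). The gripper opens to 85 mm and grips with 20 to 120 N. Pads are 22 mm wide; open, the fingers measure 114 mm over their backs; the gripper's body (76 mm by 85 mm) begins 54 mm behind the grasp point. The pads swing forward as they close: fully open they stand 13 mm farther back than shut.
Start: joints at [-0.098, 0.383, 0.044, 1.598, -0.018, 1.161, -0.05], TCP at [0.65, 0, 0.245] pointing down, gripper open.
Joint ranges: [-2.61, 2.61], [-0.41, 2.15], [-1.48, 1.57], [0, 2.5], [-1.57, 4.71], [0.05, 1.97], [-2.85, 2.85]. Speed limits (rad/s): [2.79, 2.79, 3.14, 3.14, 3.14, 3.14, 3.14].

### API

Orientations are given as a unit quaternion [x, y, z, w].
In Python, from bench import ctrl gives the robot as it stands. Calls block until the motion is done:
- ctrl.move_ptp(position, orientation): joint-space move of the TCP to a pose.
- ctrl.movel(position, orientation=None, speed=0.15): straight line of the TCP; orientation=None keeps the orientation; speed is the mean speed in m/s.
- ctrl.move_j(angles): joint-space move.
- ctrl.move_gripper(opening, effort=None): finger opening in m; effort is the grip in N (None keeps the last); returns when the fingers have stopped.
- ctrl.pause(seconds).
- ctrl.inverse_kinematics(position, orientation): joint angles nearest the present ones, or None.
- ctrl.read_camera(name): name is "scene" or "side" or "wrist"; returns (picture, depth): 420x560x3 uint8, red, green, blue; 420x560 float32, m along the optical axis (not along the pixel's ray), 0 where there is no reading.
- ctrl.camera_params(name): a dict with "K" (3x3 intrinsics, pixels), "dist_coeffs" ([k1, k2, p1, p2, k3] as OpenCV has them; the pictures are not rectified), "camera_from_world" (4x4, takes a point from world to camera coordinates). Camera axes: x right, y down, z forward; pixel columns grow to the right and rows downward; lengths in m; the calibration is good to about 2 mm. A picture is of the moment at which its call begins: read the wrist's pose just before it. camera_params takes no time and is no camera call; for the wrist camera it gives the pose at the moment of the call.
A pose or a line that the arm cannot do raises ctrl.MotionError and nothing moves.
- ctrl.sign_off(): hands the job in; it is judged then, once.
Trained networks look in the newest picture that a camera, given by its name, has taken for a name from the list of things; names that differ only in an ending like _2 or _b are one class to them, and where a whole thing is asked for, a point or a joint stands for the part that bears it (a point fixed in the world has none). Each returns a list of dicts, best first, with "score" (0 to 1); they miss things now and then, are a little off and sometimes report something else, mostly with a low value. They report only what shows in the picture. A call takes as long as a camera call.
- ctrl.look_for(camera, name): "rect" ([left, top, right, bottom] in pixels, round what is visible of it).
- ctrl.outline_of(camera, name): "region" (420x560 bool, what is visible of it) and "rect" ([left, top, right, bottom] in pixels, round what is visible of it).
Readings, each from a call of its own:
- ctrl.read_time_s(): time.
- ctrl.read_qpos(): joint angles.
- ctrl.read_joint_vel(): joint speeds.
- ctrl.read_effort(): joint torques, N m.
- ctrl.read_eef_pos(): TCP position.
- ctrl.read_tcp_rot(): TCP orientation.
- ctrl.read_ft_force(): force on the tool from outside, world axes, zero at the start.
- ctrl.read_ft_torque(): the same for the moment, N m.
- ctrl.read_finger_gap(): finger opening in m.
- ctrl.read_grasp_force(): force on a finger pad.
Only numpy, scipy, OpenCV 4.12 (cv2) and the standard library are available. Lean on these libraries where they do the work, as an engineer would, in place of code of your own. Each camera call takes 0.05 s, during which the arm holds its last target. There are 200 camera calls.

## Working session

There is one attempt and no reset: what is moved stays moved. The work goes in short steps, each a Python script; the robot and the scene stay as the last script left them, time stands still between calls to the robot, and variables do not carry over. Pictures are saved under pics/ and viewed, at most 10 in all, crops included, and the job is handed in when it is done.

```bash
mkdir -p pics; ls; cat > h.py <<'E'
from bench import ctrl
import numpy as np, cv2
from scipy.spatial.transform import Rotation as R
def snap(cam,fn=None):
    P=ctrl.camera_params(cam); im,d=ctrl.read_camera(cam)
    if fn: cv2.imwrite('pics/'+fn,im[:,:,::-1])
    return im,d,P
def cloud(d,P,mask=None):
    m=(d>0) if mask is None else (mask&(d>0))
    v,u=np.nonzero(m)
    n=cv2.undistortPoints(np.stack([u,v],1).astype(np.float64)[:,None],np.array(P["K"]),np.array(P["dist_coeffs"]))[:,0]
    z=d[v,u]; c=np.c_[n*z[:,None],z,np.ones(len(z))]
    return (c@np.linalg.inv(np.array(P["camera_from_world"])).T)[:,:3]
E
python3 - <<'E'
from h import *
for cam in ["scene","side"]:
    im,d,P=snap(cam,cam+"0.png")
    print(cam,np.linalg.inv(P["camera_from_world"])[:3,3])
    for n in ["locker","door_grip","door","stay","film_gate","fuse_jar","spool","cap_a","mug","wrench","oil","tin"]:
        for o in ctrl.outline_of(cam,n)[:2]:
            p=cloud(d,P,o["region"])
            if len(p): print(n,round(o["score"],2),np.round(o["rect"]),np.round(np.median(p,0),3),np.round(np.percentile(p,3,axis=0),3),np.round(np.percentile(p,97,axis=0),3))
print(ctrl.read_tcp_rot(),ctrl.read_time_s())
E
```

```text
bench.py
pics
scene [1.65597067 0.12657251 1.02541154]
locker 0.96 [172. 185. 334. 267.] [ 0.651 -0.074  0.112] [ 0.511 -0.262  0.014] [0.687 0.11  0.163]
door_grip 0.96 [170. 182. 327. 232.] [ 0.526 -0.059  0.1  ] [ 0.46  -0.285  0.064] [0.631 0.108 0.138]
door_grip 0.31 [462. 223. 492. 277.] [0.636 0.493 0.079] [0.608 0.471 0.004] [0.648 0.524 0.152]
door 0.71 [173. 180. 328. 234.] [ 0.527 -0.057  0.1  ] [ 0.452 -0.285  0.057] [0.633 0.109 0.14 ]
stay 0.56 [172. 191. 328. 269.] [ 0.651 -0.075  0.112] [ 0.514 -0.263  0.013] [0.687 0.11  0.163]
film_gate 0.86 [383. 204. 400. 238.] [0.507 0.296 0.039] [0.449 0.276 0.006] [0.517 0.312 0.05 ]
spool 0.64 [416. 266. 445. 278.] [0.665 0.384 0.028] [0.64  0.355 0.023] [0.682 0.417 0.037]
cap_a 0.81 [363. 253. 397. 274.] [0.656 0.254 0.027] [0.623 0.22  0.021] [0.678 0.287 0.036]
cap_a 0.55 [416. 266. 446. 277.] [0.665 0.384 0.028] [0.64  0.355 0.022] [0.682 0.417 0.037]
mug 0.56 [438. 180. 473. 218.] [0.39  0.468 0.055] [0.332 0.43  0.005] [0.407 0.53  0.086]
wrench 0.53 [112. 186. 169. 205.] [ 0.402 -0.448  0.007] [ 0.36  -0.516  0.   ] [ 
[... 1281 characters left out ...]
 [0.33  0.428 0.004] [0.399 0.503 0.085]
mug 0.55 [339. 335. 415. 366.] [ 0.401 -0.455  0.007] [ 0.353 -0.521  0.   ] [ 0.448 -0.391  0.01 ]
wrench 0.58 [337. 335. 413. 365.] [ 0.402 -0.455  0.007] [ 0.354 -0.52   0.   ] [ 0.448 -0.394  0.01 ]
wrench 0.2 [246. 166. 391. 276.] [ 0.522 -0.102  0.1  ] [ 0.446 -0.251  0.054] [0.603 0.094 0.145]
oil 0.83 [203. 121. 218. 165.] [0.607 0.48  0.071] [0.587 0.466 0.005] [0.636 0.508 0.148]
oil 0.63 [246. 155. 390. 291.] [ 0.541 -0.142  0.101] [ 0.446 -0.274  0.007] [0.655 0.096 0.16 ]
tin 0.92 [418. 299. 470. 341.] [ 0.562 -0.51   0.034] [ 0.521 -0.558  0.006] [ 0.623 -0.456  0.037]
[ 7.07116454e-01  7.07097108e-01 -6.54393796e-06 -2.46314652e-05] 1.3
```

```bash
python3 - <<'E'
from h import *
im,d,P=snap("side"); c=im[110:390,120:490]; cv2.imwrite('pics/s1.png',cv2.resize(c[:,:,::-1],None,fx=2.1,fy=2.1))
q=ctrl.read_tcp_rot()
ctrl.move_ptp([0.52,-0.07,0.42],q)
im,d,P=snap("wrist","w1.png")
print(P["camera_from_world"],P["K"])
p=cloud(d,P); np.save('w1.npy',p)
print(ctrl.read_time_s())
E
```

```text
[[ 9.99998789e-01  2.31952249e-04 -1.53906239e-03 -5.19314095e-01]
 [ 6.71232828e-04 -9.56421728e-01  2.91988061e-01 -1.55481857e-01]
 [-1.40426543e-03 -2.91988741e-01 -9.56420725e-01  5.25928839e-01]
 [ 0.00000000e+00  0.00000000e+00  0.00000000e+00  1.00000000e+00]] [[311.29742458   0.         277.08988604]
 [  0.         311.29742458 209.1840701 ]
 [  0.           0.           1.        ]]
2.3167
```

View pics/s1.png

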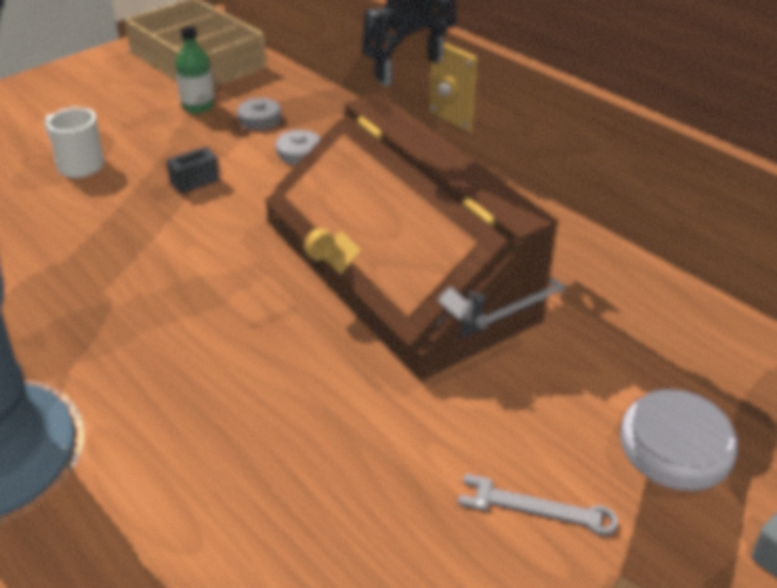

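View pics/w1.png

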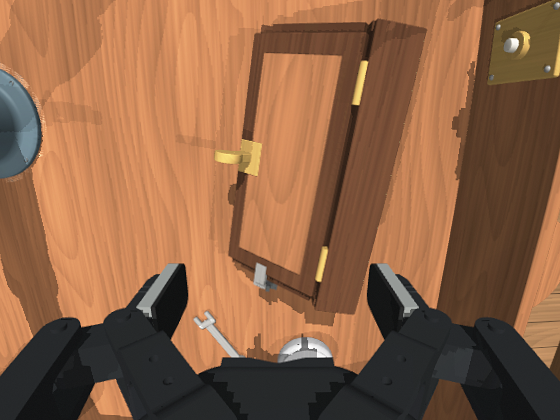

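```bash
python3 - <<'E'
from h import *
p=np.load('w1.npy')
a=p[(p[:,0]>.45)&(p[:,0]<.75)&(p[:,1]>-.3)&(p[:,1]<.15)]
roof=a[(abs(a[:,2]-.16)<.005)]
print("roof n,z",len(roof),np.median(roof[:,2]))
r=cv2.minAreaRect(roof[:,:2].astype(np.float32)); print(r,cv2.boxPoints(r))
# door plane RANSAC
d=a[(a[:,2]>.06)&(a[:,2]<.145)&(a[:,1]>-.22)&(a[:,1]<.08)]
best=0;rng=np.random.default_rng(0)
for _ in range(500):
    s=d[rng.choice(len(d),3,False)]; n=np.cross(s[1]-s[0],s[2]-s[0]); n/=np.linalg.norm(n)+1e-12
    k=abs((d-s[0])@n)<.002
    if k.sum()>best: best=k.sum();K=k
c=d[K].mean(0); n=np.linalg.svd(d[K]-c,full_matrices=False)[2][2]; n*=np.sign(n[2])
print("door",best,len(d),c,n,"slope",np.degrees(np.arccos(n[2])),"yaw",np.degrees(np.arctan2(-n[1],-n[0])))
dist=(a-c)@n
h=a[(dist>.02)&(dist<.075)&(a[:,0]<.56)]
print("handle",len(h),h.min(0),h.max(0),np.median(h,0))
np.save('handle.npy',h)
for yaw in [np.arctan2(-n[1],-n[0])]:
    ex=np.array([np.cos(yaw),np.sin(yaw)]);ey=np.array([-ex[1],ex[0]])
    print("roof xloc",np.percentile(roof[:,:2]@ex,[1,99]),"y",np.percentile(roof[:,:2]@ey,[.5,99.5]))
    print("door x at z=.15",c[:2]@ex+ (-(n[2])*(.15-c[2]))/(n[:2]@ex))
    di=d[K]; print("door y",np.percentile(di[:,:2]@ey,[.5,99.5]))
    print("handle loc x",np.percentile(h[:,:2]@ex,[2,98]),"y",np.percentile(h[:,:2]@ey,[2,50,98]),"z",np.percentile(h[:,2],[2,98]))
# film gate & free: ledge level
for cam in ["scene","side"]:
    im,dd,P=snap(cam)
    o=ctrl.outline_of(cam,"film_gate")[0]
    q=cloud(dd,P,o["region"]); t=q[abs(q[:,2]-.046)<.006]
    print(cam,len(t),np.median(t,0),cv2.minAreaRect(t[:,:2].astype(np.float32)))
E
```

```text
roof n,z 14368 0.1603408374808385
((0.6283020973205566, -0.08111000061035156), (0.38448506593704224, 0.06897470355033875), 81.27783966064453) [[ 0.56506133 -0.26589954]
 [ 0.6332383  -0.27635908]
 [ 0.69154286  0.10367954]
 [ 0.6233659   0.11413908]]
door 16642 18948 [ 0.53799846 -0.05578331  0.10969371] [-0.55799127  0.08395118  0.82558945] slope 34.35170167847481 yaw -8.556120116818109
handle 177 [ 0.45012042 -0.06251164  0.07741597] [ 0.46941123 -0.04675754  0.113924  ] [ 0.45905993 -0.05329984  0.10689683]
roof xloc [0.6016062 0.6663004] y [-0.1751213  0.2032035]
door x at z=.15 0.5992826283376346
door y [-0.1350403   0.16338338]
handle loc x [0.45327538 0.47119601] y [0.00767312 0.01583724 0.0208585 ] z [0.08206135 0.11324131]
scene 204 [0.48554929 0.29714139 0.04658916] ((0.481089323759079, 0.2968180477619171), (0.03963308036327362, 0.07892830669879913), 81.0550537109375)
side 149 [0.47524838 0.29279789 0.04482396] ((0.4771334230899811, 0.2938868999481201), (0.045255985110998154, 0.07238798588514328), 80.34761047363281)
```

```bash
cat >> h.py <<'E'
YAW=np.radians(-8.6)
ex=np.array([np.cos(YAW),np.sin(YAW),0]);ey=np.array([-np.sin(YAW),np.cos(YAW),0]);ez=np.array([0,0,1.])
O=np.array([.6012,-.0767,0])
def W(x,y,z): return O+x*ex+y*ey+z*ez
def quat(tilt=0,yaw=YAW):
    b=R.from_matrix(np.c_[[-1,0,0],[0,1,0],[0,0,-1]])
    return (R.from_euler('z',yaw)*R.from_euler('y',-tilt)*b).as_quat()
def zt(tilt=0,yaw=YAW): return R.from_quat(quat(tilt,yaw)).apply([0,0,1])
def grip(a,tilt=0,r=.165):   # TCP for handle at lift a
    t=1.9206-a             # angle from vertical, to the front
    return W(-r*np.sin(t),0,.15+r*np.cos(t))+.005*zt(tilt)
def tang():                 # unused direction helper
    return None
E
python3 - <<'E'
from h import *
print(grip(0),grip(1.92))
for nm,p,q in [("hs",grip(0),quat()),("h1",grip(1),quat()),("h2",grip(2.1),quat()),
  ("gate",[.479,.2955,.04],quat(.35)),("gateup",[.479,.2955,.25],quat(.35)),
  ("pl-",W(-.04,-.115,.05),quat(.35)),("pl+",W(-.04,.115,.05),quat(.35)),("pl0",W(-.04,0,.05),quat(.35)),("plf",W(-.2,0,.3),quat(.35))]:
    s=ctrl.inverse_kinematics(p,q); print(nm,None if s is None else np.round(s,2))
q=quat()
ctrl.move_ptp(grip(0)+[0,0,.09],q)
im,d,P=snap("wrist","w2.png")
p=cloud(d,P); l=(p-O)@np.c_[ex,ey,ez]
h=l[(abs(l[:,1])<.03)&(l[:,0]<-.12)&(l[:,0]>-.2)&(l[:,2]>.09)&(l[:,2]<.13)]
print(len(h),np.percentile(h,[2,50,98],axis=0))
print(ctrl.read_ft_force(),ctrl.read_time_s())
E
```

```text
[ 0.44793524 -0.05352088  0.08845229] [ 0.60110211 -0.0766852   0.30999997]
hs [-0.01  0.23  0.04  2.19 -0.01  0.72  1.46]
h1 [-0.01  0.05  0.04  2.01 -0.    1.08  1.46]
h2 [ 0.04  0.31  0.02  1.56 -0.01  1.27  1.49]
gate [-0.37  0.46 -0.46  2.11  0.94  0.6  -0.14]
gateup [-0.37  0.11 -0.43  1.98  0.43  0.89  0.39]
pl- [ 0.34  0.38 -0.07  2.16 -0.07  0.26  1.77]
pl+ [-0.19  0.39 -0.02  2.14  0.43  0.31  0.82]
pl0 [ 0.04  0.36 -0.02  2.18  0.19  0.25  1.28]
plf [-0.14 -0.39  0.08  2.29  0.13  0.9   1.3 ]
1109 [[-0.17490179 -0.00654942  0.09373454]
 [-0.16152048  0.00019097  0.11012224]
 [-0.14075917  0.00693488  0.11343368]]
[-0.42070891  0.29886607  0.98419955] 3.825
```

View pics/w2.png

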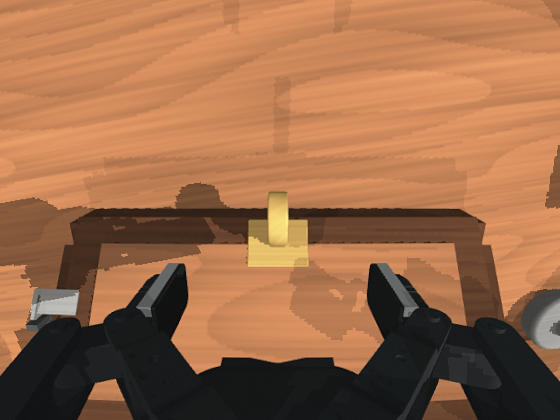

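```bash
cat >> h.py <<'E'
def arc(a0,a1,step=.12,speed=.12,tilt=0):
    n=max(1,int(np.ceil(abs(a1-a0)/step-1e-6)))
    for a in np.linspace(a0,a1,n+1)[1:]: ctrl.movel(grip(a,tilt),quat(tilt),speed=speed)
def ft(a):  # force on tool along lifting tangent at lift a, and radial
    t=1.9206-a; F=np.array(ctrl.read_ft_force())
    return F@(np.cos(t)*ex+np.sin(t)*ez), F@(-np.sin(t)*ex+np.cos(t)*ez), F@ey
E
python3 - <<'E'
from h import *
ctrl.movel(grip(0),quat(),speed=.08)
ctrl.move_gripper(0.0,50)
print(ctrl.read_finger_gap(),ctrl.read_grasp_force(),np.round(ctrl.read_ft_force(),1),ctrl.read_time_s())
a=0
for b in [.1,.4,.8,1.2,1.5,1.75]:
    arc(a,b); a=b
    print(b,np.round(ft(b),1),round(ctrl.read_finger_gap(),4),ctrl.read_time_s())
E
```

```text
0.01355635481778345 50.57900011539459 [-1.5  2.   2.6] 5.75
0.1 [-4.  -0.7  1.3] 0.0135 6.0333
0.4 [-6.  -2.8  3. ] 0.0133 6.8833
0.8 [-4.6 -0.8  5.8] 0.0134 8.0167
1.2 [-6.1  0.5  5.4] 0.0133 9.15
1.5 [-5.5 -0.9  4.4] 0.0131 10.0
1.75 [-4.2 -2.   4. ] 0.0134 10.8
```

```bash
python3 - <<'E'
from h import *
a=1.75; done=False
for top in [1.85,1.90,1.95,2.0,2.05]:
    arc(a,top,speed=.06); a=top; base=ft(a); print("top",top,np.round(base,1))
    for k in range(7):
        b=top-.02*(k+1); arc(a,b,speed=.05); a=b; f=ft(a); print("  ",round(b,3),np.round(f,1))
        if f[0]-base[0]>12: done=True;break
    if done: break
print(done,ctrl.read_time_s(),ctrl.read_finger_gap())
snap("side","s3.png")
E
```

```text
top 1.85 [-4.3 -2.5  4.8]
   1.83 [-1.5 -7.7  5.4]
   1.81 [ -0.9 -11.3   5.2]
   1.79 [ -0.2 -10.5   5.6]
   1.77 [ -0.2 -11.    4. ]
   1.75 [ -1.8 -10.8   5.1]
   1.73 [ -1.2 -10.1   5.5]
   1.71 [ -0.9 -10.4   5.1]
top 1.9 [-3.5 -5.8  4.7]
   1.88 [-1.2 -8.6  4.6]
   1.86 [-0.2 -9.1  5.4]
   1.84 [-1.1 -9.4  4.9]
   1.82 [-0.8 -9.3  5.3]
   1.8 [-0.2 -9.   4.5]
   1.78 [ -0.2 -10.    5.3]
   1.76 [-0.7 -9.9  5.1]
top 1.95 [-3.8 -4.9  5. ]
   1.93 [-0.8 -6.8  4.7]
   1.91 [-0.9 -7.5  5.1]
   1.89 [  2.9 -10.5   4.8]
   1.87 [  8.2 -12.3   5.4]
   1.85 [ 12.4 -16.5   4.9]
True 17.6083 0.013030699469259282
```

```bash
python3 - <<'E'
from h import *
arc(1.85,1.885,speed=.05); print(np.round(ft(1.885),1))
ctrl.move_gripper(0.085,50)
ctrl.pause(.1); print(np.round(ctrl.read_ft_force(),1))
p=np.array(ctrl.read_eef_pos())
ctrl.movel(p+[0,0,.07],quat(),speed=.12)
ctrl.pause(.3)
for t in (.5,.4,.3):
    try:
        ctrl.move_ptp(W(-.20,0,.36),quat(t)); print(t);break
    except ctrl.MotionError as e: print(e)
im,d,P=snap("wrist","w4.png"); np.save("w4.npy",cloud(d,P))
for n in ["fuse_jar","spool"]:
    for o in ctrl.outline_of("wrist",n)[:2]:
        l=(cloud(d,P,o["region"])-O)@np.c_[ex,ey,ez]
        print(n,round(o["score"],2),np.round(o["rect"]),np.round(np.percentile(l,[3,50,97],axis=0),3).tolist())
im,d,P=snap("side","s4.png")
for n in ["fuse_jar","spool"]:
    for o in ctrl.outline_of("side",n)[:2]:
        l=(cloud(d,P,o["region"])-O)@np.c_[ex,ey,ez]
        print(n,round(o["score"],2),np.round(o["rect"]),np.round(np.percentile(l,[3,50,97],axis=0),3).tolist())
print(ctrl.read_time_s())
E
```

```text
[  3.4 -10.    4.8]
[ 0.1  0.7 -0.4]
the arm cannot take that pose within its joint ranges
the arm cannot take that pose within its joint ranges
0.3
fuse_jar 0.61 [330. 174. 364. 219.] [[-0.071, 0.085, 0.022], [-0.056, 0.106, 0.067], [-0.027, 0.13, 0.07]]
spool 0.55 [189. 174. 228. 220.] [[-0.071, -0.134, 0.015], [-0.053, -0.108, 0.062], [-0.024, -0.086, 0.064]]
spool 0.4 [  0.  92.  58. 167.] [[-0.198, -0.462, 0.0], [-0.152, -0.39, 0.007], [-0.087, -0.338, 0.009]]
fuse_jar 0.63 [279. 199. 295. 223.] [[-0.071, 0.083, 0.017], [-0.054, 0.096, 0.048], [-0.029, 0.126, 0.069]]
spool 0.84 [317. 236. 338. 267.] [[-0.072, -0.136, 0.009], [-0.052, -0.114, 0.058], [-0.011, -0.041, 0.064]]
20.8583
```

View pics/w4.png

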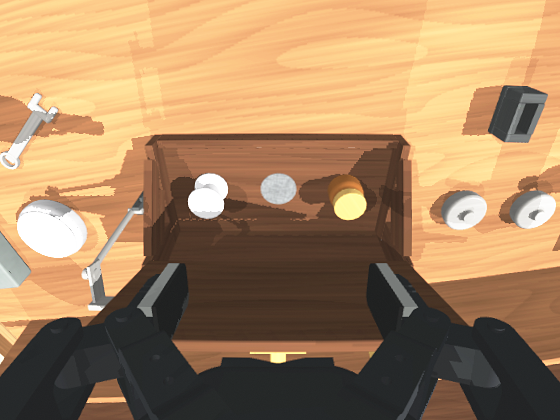

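View pics/s4.png

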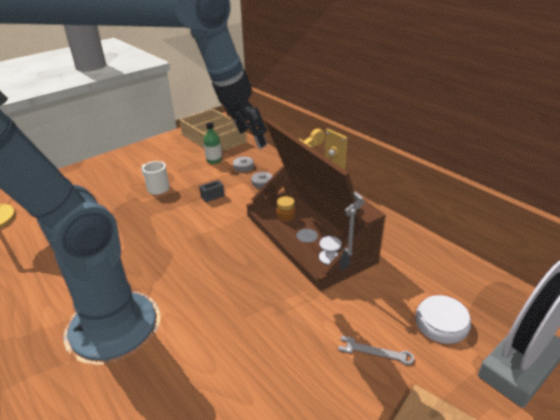

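```bash
python3 - <<'E'
from h import *
g=np.array([.479,.2955,.03])
ctrl.move_ptp(g-.17*zt(.35),quat(.35))
im,d,P=snap("wrist","w5.png")
for o in ctrl.outline_of("wrist","film_gate")[:1]:
    q=cloud(d,P,o["region"]); t=q[abs(q[:,2]-.046)<.004]; 
    print(o["score"],o["rect"],len(t),cv2.minAreaRect(t[:,:2].astype(np.float32)),np.percentile(t[:,2],[5,95]))
q=cloud(d,P); t=q[(abs(q[:,2]-.046)<.004)&(np.linalg.norm(q[:,:2]-g[:2],axis=1)<.06)]
r=cv2.minAreaRect(t[:,:2].astype(np.float32)); print(len(t),r,cv2.boxPoints(r).tolist())
print(ctrl.read_time_s())
E
```

```text
0.84 [256.5, 145.6, 304.0, 232.4] 1986 ((0.4770773649215698, 0.2963649034500122), (0.040016885846853256, 0.07316573709249496), 82.12783813476562) [0.04423226 0.04743054]
1989 ((0.4770773649215698, 0.2963649034500122), (0.040016885846853256, 0.07316573709249496), 82.12783813476562) [[0.43809884786605835, 0.28155553340911865], [0.5105750560760498, 0.2715345025062561], [0.5160558819770813, 0.31117427349090576], [0.44357967376708984, 0.3211953043937683]]
22.4083
```

View pics/w5.png

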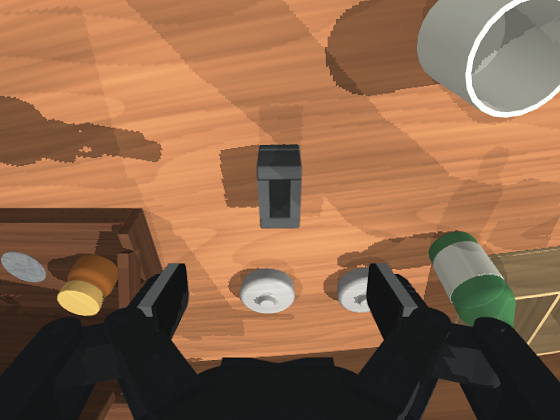

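```bash
python3 - <<'E'
from h import *
gy=np.radians(-7.87); T=.35; H=.028
z=zt(T,gy); g=np.array([.4771,.2964,H])+.005*z
ctrl.movel(g-.08*z,quat(T,gy),speed=.2)
ctrl.movel(g,quat(T,gy),speed=.08)
ctrl.move_gripper(0.0,70)
print(ctrl.read_finger_gap(),ctrl.read_grasp_force(),np.round(ctrl.read_ft_force(),1))
ctrl.movel(g+[0,0,.005],speed=.03)
ctrl.movel(g+[-.02,-.02,.2],speed=.2)
print(ctrl.read_finger_gap(),np.round(ctrl.read_ft_force(),1))
zl=zt(T); t=W(-.05,0,.010+H)+.005*zl
s=ctrl.inverse_kinematics(t-.2*zl,quat(T)); print(s)
ctrl.movel(t-.2*zl,quat(T),speed=.2)
im,d,P=snap("wrist","w6.png")
print(ctrl.read_time_s())
E
```

```text
0.03924267292885 72.02466130256653 [-0.8  1.   4.1]
0.03898876079417958 [ 0.  -0.3 -5.1]
[ 0.63739938 -0.06988024 -0.60141046  2.213289    0.00253987  0.63827957
  1.44911185]
28.0083
```

View pics/w6.png

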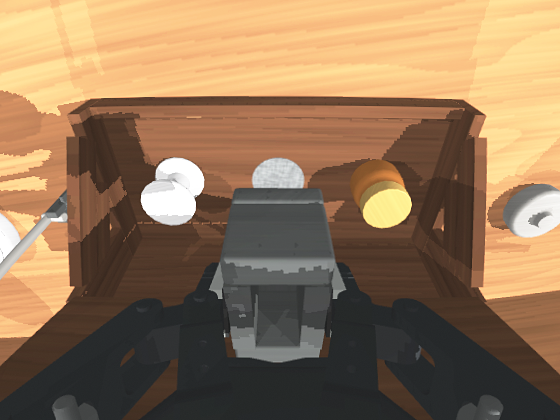

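```bash
python3 - <<'E'
from h import *
T=.35;H=.028;zl=zt(T); t=W(-.05,0,.010+H)+.005*zl
ctrl.movel(t-.02*zl,quat(T),speed=.12)
f0=np.array(ctrl.read_ft_force())
for k in (.008,.003,.001,0,-.001,-.002):
    ctrl.movel(t+[0,0,k] if k<.003 else t-k*zl,quat(T),speed=.03); f=np.array(ctrl.read_ft_force())
    print(k,np.round(f,1))
    if f[2]-f0[2]>3: break
ctrl.move_gripper(.058,40); ctrl.pause(.1)
print(ctrl.read_finger_gap(),np.round(ctrl.read_ft_force(),1))
p=np.array(ctrl.read_eef_pos())
ctrl.movel(p-.2*zl,quat(T),speed=.15)
ctrl.pause(.1)
im,d,P=snap("wrist","w7.png")
l=(cloud(d,P)-O)@np.c_[ex,ey,ez]
m=l[(abs(l[:,1])<.04)&(l[:,0]>-.11)&(l[:,0]<.0)&(l[:,2]>.05)&(l[:,2]<.062)]
r=cv2.minAreaRect(m[:,:2].astype(np.float32)); print(len(m),r,np.percentile(m[:,2],[5,50,95]))
c=np.c_[m[:,:2],np.ones(len(m))]; print("tilt",np.linalg.lstsq(c,m[:,2],rcond=None)[0])
print(ctrl.read_time_s())
E
```

```text
0.008 [ 0.2 -0.9 -4.6]
0.003 [-0.1 -0.5 -4.3]
0.001 [-1.   0.  -4.2]
0 [-1.5 -0.5 -0.1]
0.05803167141239722 [-0.3 -0.  -0.2]
1767 ((-0.05008291080594063, -0.00028892047703266144), (0.039972200989723206, 0.07237840443849564), 89.70927429199219) [0.05278489 0.05640423 0.05748929]
tilt [0.00785521 0.00046841 0.05654114]
33.0833
```

View pics/w7.png

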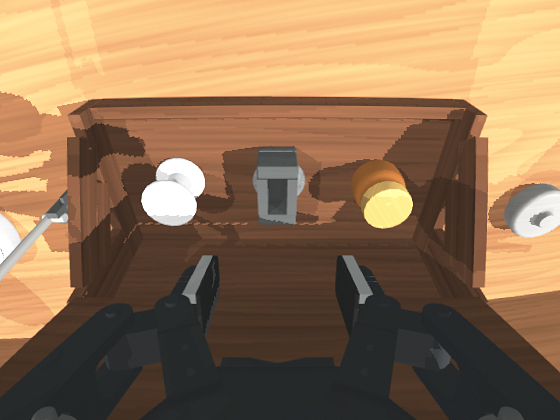

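```bash
python3 - <<'E'
from h import *
ctrl.movel(W(-.17,0,.40),quat(.3),speed=.25)
ctrl.movel(grip(1.893)+[0,0,.09],quat(),speed=.2)
ctrl.movel(grip(1.893),quat(),speed=.12)
print(np.round(ctrl.read_ft_force(),1))
ctrl.move_gripper(0,50); print(ctrl.read_finger_gap(),ctrl.read_time_s())
arc(1.893,2.165,step=.1,speed=.08); print(np.round(ft(2.165),1))
a=2.165; ok=True
for b in np.arange(2.12,1.71,-.05):
    arc(a,b,speed=.06); a=b; f=ft(a); print(round(b,3),np.round(f,1))
    if f[0]>8: ok=False;break
print(ok,a,ctrl.read_finger_gap(),ctrl.read_time_s())
E
```

```text
[-0.2  0.3  0.4]
0.013369428567427503 36.3167
[-3.1  3.6  1.1]
2.12 [2.1 0.7 1.4]
2.07 [-0.1  0.9  1.8]
2.02 [1.7 2.  1.2]
1.97 [-0.3  2.1  2.4]
1.92 [-1.5  2.6  2.7]
1.87 [-0.8  2.9  3.4]
1.82 [-0.3  3.9  3. ]
1.77 [-2.1  4.2  4.1]
1.72 [-1.5  4.4  4.5]
True 1.7200000000000015 0.013266292075285752 39.8583
```

Tripped; lower the door.

```bash
python3 - <<'E'
from h import *
a=1.72
for b in [1.3,.9,.5,.25]:
    arc(a,b,speed=.12); a=b; print(b,np.round(ft(b),1))
for b in [.12,.06,.03,.01,0,-.01,-.02]:
    arc(a,b,speed=.05); a=b; f=ft(b); print(b,np.round(f,1))
    if f[0]>8: break
ctrl.move_gripper(.06,40); ctrl.pause(.1); print(np.round(ctrl.read_ft_force(),1))
p=np.array(ctrl.read_eef_pos()); ctrl.movel(p+[0,0,.09],speed=.12)
im,d,P=snap("wrist","w8.png")
l=(cloud(d,P)-O)@np.c_[ex,ey,ez]
h=l[(abs(l[:,1])<.03)&(l[:,0]<-.12)&(l[:,0]>-.2)&(l[:,2]>.09)&(l[:,2]<.13)]
print(np.percentile(h,[2,50,98],axis=0))
ctrl.movel(p+[0,0,.22],speed=.2)
snap("side","s8.png"); print(ctrl.read_time_s())
E
```

```text
1.3 [-4.1  2.6  4.8]
0.9 [-5.8 -4.8  5.9]
0.5 [-5.9 -2.5  5.9]
0.25 [-4.2 -0.5  6.3]
0.12 [-3.5  1.3  6.2]
0.06 [16.8  3.   5.1]
[-0.2  0.4 -0.1]
[[-0.17487339 -0.00663984  0.09377318]
 [-0.16180317  0.00038244  0.11023285]
 [-0.14106051  0.00674463  0.11351314]]
47.5833
```

View pics/s8.png

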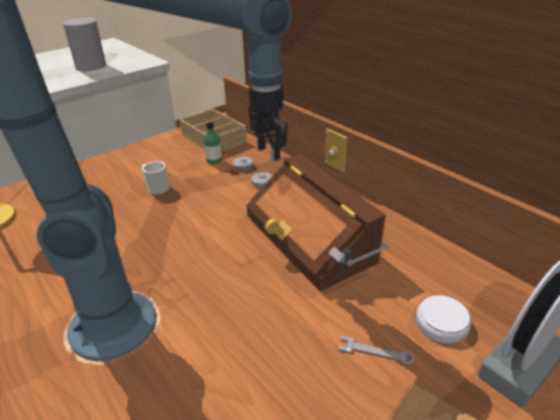

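The door is shut: the handle in the wrist cloud is within 0.3 mm of where it started. The side view shows the door closed, with the handle at (278,229) and the hand clear of it.

```bash
python3 -c "
from bench import ctrl
print(ctrl.sign_off())"
```

```text
the job is handed in; nothing more can be done
None
```

The job is handed in at about 48 s: the film gate was set upright in the middle place between jar and spool, then the stay was tripped and the door lowered until shut; the sign-off returned no verdict.

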